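Bond a heat sink in the sprung press

TASK

The silver heat sink bar lies off to one side in the channel of the bonding press: nudge it along, tapping from one end or the other, until it is centred between the white lines on the rails. Then bring the press's sprung arm down onto it and hold it pressed firmly for two seconds, and ease the arm slowly all the way back up to its rest - do not let it snap back. The heat sink must stay centred, and leave the other things on the counter where they are.

Things in the scene. Friction and masses are not known exactly. Their poses are not given: they have to be found in the camera images.
- press_mark (a point): Centring mark of the bonding press: the point on the channel floor, 12 mm above the counter, midway between the white lines. Axes: x from the mark towards the arm's hinge, y along the channel, z up. White lines 4 mm wide cross both rails, their middles at y = +45 and -45 mm: the ends of the heat sink belong there.
- press: Base of the press, fixed: dark steel plate 185 (x) x 220 (y) x 10 mm, 35 mm of it on the near side of the mark, 150 mm beyond. Origin on the counter right under the mark, axes as the mark's. The channel is 40 mm wide between two dark rails along y, each 10 mm wide and 220 mm long, tops 20 mm above the counter; its ends are open. Two hinge posts stand 95 mm high at x 120, y +-67 mm.
- heatsink_center (a point): Centre of the loose silver aluminium heat sink bar, 36 mm (x) by 90 mm (y, along the channel) by 28 mm high, fins along its length, about 0.12 kg. It lies in the channel, top 40 mm above the counter, its centre 23 to 47 mm to one side or the other of the mark; it slides with friction and stops when the push stops.
- heatsink: The same heat sink bar; the origin is the centre of its underside, axes as above.
- press_hinge (a point): Middle of the press arm's horizontal hinge axis, 75 mm above the counter, 120 mm from the mark along the mark's +x; the axis runs along the mark's y.
- press_handle (a point): Centre of the handle: a round black bar, diameter 14 mm, along the mark's y between the cheeks of the forked arm (104 mm clear), 200 mm from the hinge axis. At rest 274 mm above the counter and 24 mm nearer than the hinge; pressed onto the heat sink, 75 mm above the counter, 80 mm on the near side of the mark. Can be pinched from above across x; it turns between the fingers.
- press_arm (a joint): Angle of the forked aluminium press arm (rad). 0 = upper rest stop, where its spring holds it, 1.45 rad (83 deg) up from level; grows as it comes down towards the robot; 1.45 = level, stamp flat on the heat sink; 1.53 = lower stop. The spring always pushes it up, about 1 N at the handle at rest, some 10 N when down; let go, it snaps up hard.
- stamp_face (a point): Middle of the face of the stamp carried under the arm, 120 mm from the hinge: a black rubber pad 26 mm by 54 mm (along the mark's y), its face 35 mm below the arm's centre line. It comes down flat on the heat sink right over the mark.
- soft_mount: Bystander, leave alone: black rubber motor soft mount, a low four-footed pad 40 mm across and 12 mm high, lying beside the press's left (+y) end. Origin at its underside.
- motor: Bystander, leave alone: small round brushless motor 33 mm across, 38 mm high with its shaft, standing beside the press's right (-y) end. Origin at its underside.
- battery_tray: Bystander, leave alone: blue plastic battery tray, open box 160 x 85 x 32 mm. Origin at its underside.
- screwdriver: Bystander, leave alone: screwdriver 170 mm long lying on the counter. Origin at its underside.
- screw_jar: Bystander, leave alone: small closed jar 56 mm across, 60 mm high. Origin at its underside.
There are look-alikes about, which are no part of the job. There is more than one size of the heatsink; the job needs the middle-sized.

How it is judged:
By the outcome, as a careful person would: the job done as asked, in the order asked, and still so for the second after the job is handed in, with the robot touching nothing.
It also fails if it takes over 72 s, if anything falls off the work surface, if the arm or the gripper's body presses on something with over 40 N, if the wrist force passes 120 N, or if a joint passes its speed limit or range.

ROBOT

A 6-joint arm with a two-finger parallel gripper is mounted at the origin on the work surface. World frame = base frame: x ahead of the robot, y to its left, z up, the work surface at z = 0. Lengths are in m, angles in rad, forces in N, time in s.
With the tool pointing down it reaches from about 0.225 to 0.875 m from the base axis. Payload 3.4 kg.
Tool frame: the origin (TCP) lies at the very end of the fingers, on their centre line; the grasp point (between the pads) lies 19 mm behind it; z points along the fingers, x is the direction in which the jaws open and shut, and the axes are right-handed (so a half turn about z gives the same grasp; the last joint's range is limited). The gripper opens to 85 mm and grips with 20 to 120 N. Pads are 22 mm wide; open, the fingers measure 114 mm over their backs; the gripper's body (76 mm by 85 mm) begins 54 mm behind the grasp point. The pads swing forward as they close: fully open they stand 13 mm farther back than shut.
Start: joints at [-1.468, 0.276, 1.505, -0, 1.361, -0.121], TCP at [0.128, -0.561, 0.231] pointing down, gripper open.
Joint ranges: [-2.89, 2.89], [-0.75, 2.08], [0.22, 2.7], [-1.18, 4.32], [0.11, 2.71], [-2.7, 2.7]. Speed limits (rad/s): [2.57, 2.57, 3.14, 3.14, 3.14, 3.14].

INTERFACE

Orientations are given as a unit quaternion [w, x, y, z].
In Python, from rig import manip gives the robot as it stands.
- The arm moves only by the tool carry_out, never from a script. Its argument "series" is a list of rows, each a list of 2 entries, a list of its own where there are three numbers: the shift along the tool's x, y, z in mm, then the turn about the tool's z in degrees. A call has 1 to 10 rows; each row shifts and turns the pose as measured when the row begins, along the tool's axes as they then stand; what a row does not reach is not made up. A row lasts 1/12 s, in which the tool goes at most 41.7 mm and 7.16 degrees, less where a joint would pass 70% of its speed; a pose out of reach is approached as far as the arm can. A call is refused whole if a number of a shift passes 41.7 or a number of a turn 7.16, either way. A call with a gripper value outside its range is refused whole. "fingers" is the finger opening in mm, from 0 to 85.4, set as the call begins (left out, the last holds). The fingers move at their own pace and stop on an object; "squeeze" is the grip in N (left out, the last holds). Time passes only in rows, so rows that do not move let the fingers close. It gives the time, the measured TCP pose, the force and the opening at its end, in the units of the state.
- manip.get_state(): the state, without advancing time (a new reading comes with each control period).
- manip.get_image(name): name is "scene" or "top"; returns a dict with "frame" (420x560x3 uint8, blue, green, red), "K" (3x3 intrinsics, pixels), "rvec" (rotation vector, rad) and "tvec" (3), from world to camera coordinates, as OpenCV has them. Camera axes: x right, y down, z forward; pixel columns grow to the right and rows downward; lengths in m; the calibration is good to about 2 mm. A picture is of the moment at which its call begins. There is no depth.
- manip.sign_off(): hands the job in, once; it reports no verdict.
The state is a dict: "clock": time; "qpos": joint angles; "qd": joint speeds; "effort": joint torques, N m; "position": TCP position; "ee_rot": TCP orientation; "contact_force": force on the tool from outside, world axes, zero at the start; "moment": the same for the moment, N m; "width": finger opening in m.
Only numpy, scipy, OpenCV 4.12 (cv2) and the standard library are available. Lean on these libraries where they do the work, as an engineer would, in place of code of your own. Each camera call takes 0.05 s, during which the arm holds its last target. There are 200 camera calls.

## Working session

There is one attempt and no reset: what is moved stays moved. The work goes in short steps, Python scripts to look and compute and a tool call to move; the robot and the scene stay as the last step left them, time stands still between calls to the robot, and variables do not carry over. Pictures are saved under pics/ and viewed, about 8 in all and at most 12, crops included, and the job is handed in when it is done.

Besides the shell and the picture viewer there is one more tool, called after "Request:" in YAML: its name, and indented under it one key for each argument. carry_out: Moves the arm, as the interface text tells. Its arguments: {"type":"object","properties":{"series":{"type":"array","items":{"type":"array"}},"fingers":{"type":"number"},"squeeze":{"type":"number"}},"required":["series"]}

```bash
mkdir -p pics; cat > h.py <<'E'
import numpy as np, cv2
from rig import manip
def cam(n):
    d=manip.get_image(n); R=cv2.Rodrigues(np.array(d['rvec'],float))[0]; return d['frame'],np.array(d['K'],float),R,np.array(d['tvec'],float).ravel()
def ray(c,u,v,z):
    _,K,R,t=c; o=-R.T@t; r=R.T@np.linalg.inv(K)@[u,v,1]; return o+r*(z-o[2])/r[2]
def proj(c,P):
    _,K,R,t=c; p=K@(R@np.array(P,float)+t); return p[:2]/p[2]
E
python3 - <<'E'
from h import *
for n in('top','scene'):
    c=cam(n); cv2.imwrite(f'pics/{n}0.png',c[0]); print(n,c[1].tolist(),(-c[2].T@c[3]).round(3),ray(c,280,210,0).round(3))
print(manip.get_state())
E
```

```text
top [[509.06614348988387, 0.0, 294.4070460102039], [0.0, 509.06614348988387, 209.879721285599], [0.0, 0.0, 1.0]] [ 0.482 -0.009  1.448] [0.573 0.025 0.   ]
scene [[500.961726803126, 0.0, 276.83794489069004], [0.0, 500.961726803126, 213.5605815662534], [0.0, 0.0, 1.0]] [ 1.145 -0.636  1.045] [0.413 0.132 0.   ]
{'clock': 0.1, 'qpos': array([-1.46799232e+00,  2.76531189e-01,  1.50600548e+00,  5.56444450e-06,
        1.36071446e+00, -1.20983046e-01]), 'qd': array([-9.02992015e-04, -3.57673788e-03, -2.62942228e-03, -4.76776846e-04,
        1.26435822e-03, -7.32348253e-05]), 'effort': array([ 2.36020947e-03, -4.17700267e+01, -2.46404493e+01, -2.48118331e-04,
        5.82360837e-03, -1.35979923e-05]), 'position': array([ 0.12756332, -0.56018467,  0.23052696]), 'ee_rot': array([-5.93571632e-04,  7.81639893e-01, -6.23729420e-01, -5.79065007e-04]), 'contact_force': array([-0.35217412,  0.04894856,  0.1692779 ]), 'moment': array([-0.02068266, -0.04089158, -0.00591264]), 'width': 0.0850995903322817}
```

View pics/top0.png

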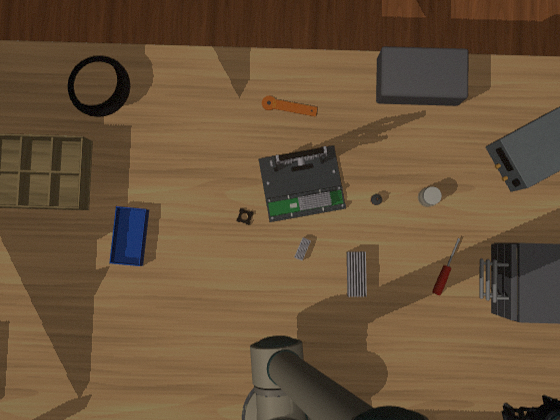

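View pics/scene0.png

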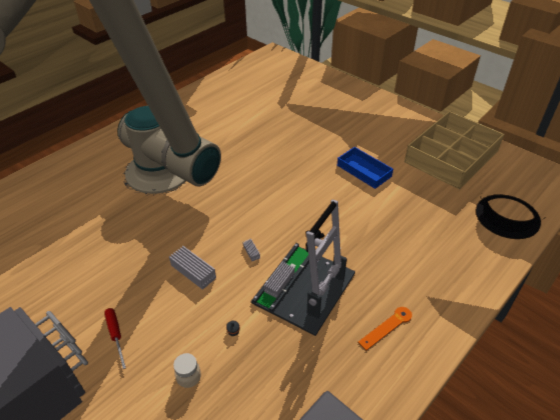

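```bash
python3 - <<'E'
import cv2
a=cv2.imread('pics/top0.png')[135:235,230:390]; cv2.imwrite('pics/crop.png',cv2.resize(a,None,fx=5,fy=5,interpolation=cv2.INTER_CUBIC))
E
```

```text
(no output)
```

View pics/crop.png

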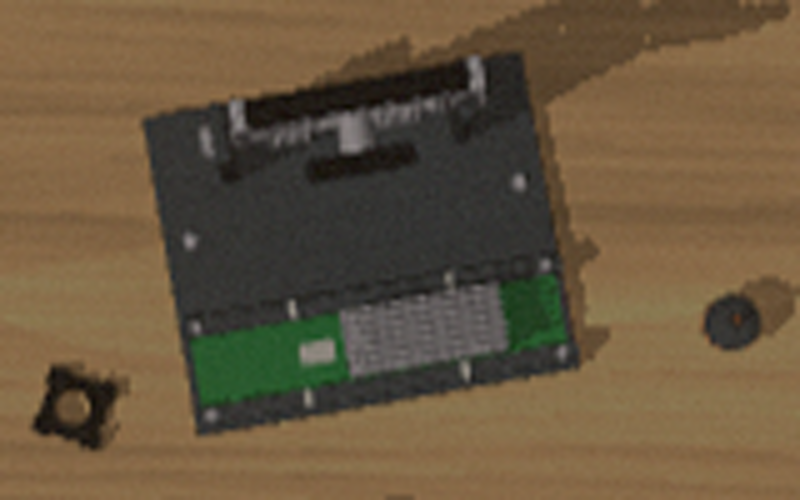

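```bash
python3 - <<'E'
from h import *
c=cam('top')
f=lambda u,v,z:ray(c,230+(u+.5)/5-.5,135+(v+.5)/5-.5,z)
L=[f(*p,.02) for p in((292,310),(308,399),(450,279),(465,371))]
for p in L: print(p.round(4))
m=sum(L)/4; yl=(L[0]+L[1]-L[2]-L[3]); print('spacing',np.linalg.norm(yl)/2); xa=L[0]+L[2]-L[1]-L[3]
ya=yl/np.linalg.norm(yl); print('mark',m,'yaw from y',np.degrees(np.arctan2(-ya[0],ya[1])),'from x',np.degrees(np.arctan2(xa[1],xa[0])))
C=[f(*p,.01) for p in((145,118),(522,52),(578,368),(200,433))]
e=C[0]-C[1]; e2=C[3]-C[2]; print('plate',np.linalg.norm(e),np.linalg.norm(e2),np.degrees(np.arctan2(-e[0],e[1])),np.degrees(np.arctan2(-e2[0],e2[1])),np.linalg.norm(C[0]-C[3]))
ya=(e+e2)/np.linalg.norm(e+e2); xa=np.array([ya[1],-ya[0],0]); pc=sum(C)/4; mp=pc-xa*.0575
print('mark from plate',mp)
for p in((338,307),(350,378),(500,285),(508,346)):
    q=f(*p,.04); print('hs',((q-m)@xa).round(4),((q-m)@ya).round(4),((q-mp)@ya).round(4))
h=f(357,93,.274+.007);print('handle',((h-m)@xa).round(4),((h-m)@ya).round(4),h)
for n,p in(('mount',(75,406)),('motor',(733,322))):
    q=f(*p,.012 if n=='mount' else .036); print(n,((q-m)@xa).round(4),((q-m)@ya).round(4))
E
```

```text
[0.6103 0.0031 0.02  ]
[ 0.5604 -0.0073  0.02  ]
[ 0.6302 -0.0854  0.02  ]
[ 0.5785 -0.0951  0.02  ]
spacing 0.09020766706549653
mark [ 0.59486014 -0.04617285  0.02      ] yaw from y 12.193919873769739 from x 11.145389654081473
plate 0.21832943304686506 0.21709907323367653 11.613933309019153 11.315704123828207 0.18226251693334283
mark from plate [ 0.59459852 -0.04657241  0.01      ]
hs 0.0204 0.02 0.0203
hs -0.0197 0.0202 0.0206
hs 0.017 -0.0708 -0.0705
hs -0.0172 -0.0692 -0.0689
handle 0.0956 0.0007 [ 0.6884434  -0.02645205  0.281     ]
mount -0.0069 0.1751
motor -0.0254 -0.1955
```

Request:
carry_out:
  series:
    - [[0,0,0],-7]
    - [[0,0,0],-7]
    - [[0,0,0],-7]
    - [[0,0,0],-7]
    - [[0,0,0],-7]
    - [[0,0,0],-7]
    - [[0,0,0],-7]
    - [[0,0,0],-7]
    - [[0,0,0],-7]
    - [[0,0,0],-7]
  fingers: 0
  squeeze: 60

```text
clock: 0.98
position: [0.1273, -0.5577, 0.2265]
ee_rot: [-0.005, 0.999, -0.047, -0.001]
contact_force: [0.4, -0.1, -0.6]
width: -0.0002
```

Request:
carry_out:
  series:
    - [[0,0,0],-7]
    - [[0,0,0],-7]
    - [[0,0,0],-4]

```text
clock: 1.23
position: [0.1272, -0.5569, 0.2252]
ee_rot: [-0.006, 0.993, 0.115, 0.0]
contact_force: [0.6, 0.8, 0.4]
width: 0.0006
```

Request:
carry_out:
  series:
    - [[35,-20,0],0.8]
    - [[35,-20,0],0.8]
    - [[35,-20,0],0]
    - [[35,-20,0],0]
    - [[35,-20,0],0]
    - [[35,-20,0],0]
    - [[35,-20,0],0]
    - [[35,-20,0],0]
    - [[35,-20,0],0]
    - [[35,-20,0],0]

```text
clock: 2.07
position: [0.4323, -0.2865, 0.2232]
ee_rot: [-0.006, 0.996, 0.094, -0.002]
contact_force: [1.3, -1.1, 0.1]
width: 0.0003
```

```bash
cat >> h.py <<'E'
from scipy.spatial.transform import Rotation as Ro
A=np.radians(11.5); M=np.array([.5947,-.0464]); X=np.array([np.cos(A),np.sin(A)]); Y=np.array([-X[1],X[0]])
def where(tgt=None):
    s=manip.get_state(); p=s['position']; R=Ro.from_quat(np.roll(s['ee_rot'],-1)).as_matrix()
    print('t',round(s['clock'],2),'mark xyz mm',(1e3*np.array([(p[:2]-M)@X,(p[:2]-M)@Y,p[2]])).round(1),'tool x yaw',np.degrees(np.arctan2(R[1,0],R[0,0])).round(2),'tilt z',R[:,2].round(3),'F',s['contact_force'].round(1),'w',round(s['width']*1e3,1))
    if tgt is not None:
        P=np.append(M+X*tgt[0]/1e3+Y*tgt[1]/1e3,tgt[2]/1e3); print('tool shift mm',(R.T@(P-p)*1e3).round(1))
E
python3 -c "
from h import *
where((0,-97,200))"
```

```text
t 2.07 mark xyz mm [-207.  -202.9  223.2] tool x yaw 10.78 tilt z [-0.006  0.012 -1.   ] F [ 1.3 -1.1  0.1] w 0.3
tool shift mm [ 205.8 -108.2   23.9]
```

Request:
carry_out:
  series:
    - [[29,-15,3],0]
    - [[29,-15,3],0]
    - [[29,-15,3],0]
    - [[29,-15,3],0]
    - [[29,-15,3],0]
    - [[29,-15,3],-0.5]
    - [[22,-12,3],0]
    - [[0,0,0],0]
    - [[0,0,0],0]

```text
clock: 2.82
position: [0.6177, -0.1318, 0.1989]
ee_rot: [-0.008, 0.995, 0.104, -0.003]
contact_force: [-0.0, 0.4, 0.3]
width: -0.0004
```

```bash
python3 -c "
from h import *
where((0,-97,26))"
```

```text
t 2.82 mark xyz mm [  5.5 -88.2 198.9] tool x yaw 11.95 tilt z [-0.007  0.016 -1.   ] F [-0.   0.4  0.3] w -0.4
tool shift mm [ -5.   11.6 172.7]
```

Request:
carry_out:
  series:
    - [[-5,12,20],0]
    - [[0,0,30],0]
    - [[0,0,30],0]
    - [[0,0,30],0]
    - [[0,0,25],0]
    - [[0,0,15],0]
    - [[0,0,10],0]
    - [[0,0,0],0]
    - [[0,0,0],0]

```text
clock: 3.57
position: [0.6093, -0.1497, 0.0352]
ee_rot: [-0.006, 0.995, 0.102, -0.002]
contact_force: [0.8, 0.4, 0.7]
width: 0.0001
```

```bash
python3 -c "
from h import *
where((0,-90,27))"
```

```text
t 3.57 mark xyz mm [  -6.3 -104.1   35.2] tool x yaw 11.66 tilt z [-0.006  0.011 -1.   ] F [0.8 0.4 0.7] w 0.1
tool shift mm [  6.3 -14.    8.4]
```

Request:
carry_out:
  series:
    - [[6,-6,8],0]
    - [[0,-7,0],0]
    - [[0,-5,0],0]
    - [[0,-5,0],0]
    - [[0,-4,0],0]
    - [[0,-4,0],0]
    - [[0,-3,0],0]
    - [[0,-3,0],0]
    - [[0,0,0],0]
    - [[0,0,0],0]

```text
clock: 4.4
position: [0.6113, -0.1094, 0.0335]
ee_rot: [-0.003, 0.995, 0.102, 0.003]
contact_force: [0.1, 0.1, -0.7]
width: 0.0001
```

```bash
python3 -c "
from h import *
where((0,-66,27))
c=cam('scene');cv2.imwrite('pics/s1.png',c[0]);c=cam('top');cv2.imwrite('pics/t1.png',c[0])
cv2.imwrite('pics/t1c.png',cv2.resize(c[0][165:225,255:355],None,fx=8,fy=8,interpolation=cv2.INTER_CUBIC))"
```

```text
t 4.4 mark xyz mm [  3.8 -65.   33.5] tool x yaw 11.73 tilt z [ 0.005  0.007 -1.   ] F [ 0.1  0.1 -0.7] w 0.1
tool shift mm [-3.8  1.   6.5]
```

View pics/t1c.png

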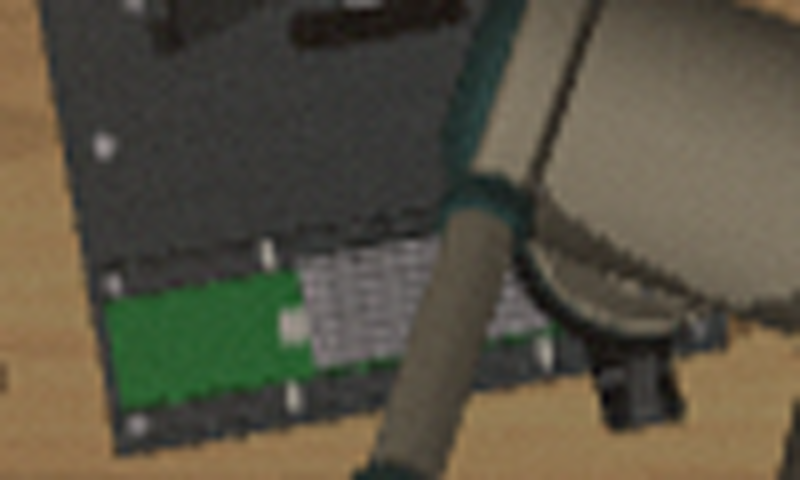

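```bash
cat >> h.py <<'E'
def my(c,u,v,z,s=8,o=(255,165)):
    q=ray(c,o[0]+(u+.5)/s-.5,o[1]+(v+.5)/s-.5,z)[:2]-M; return (1e3*np.array([q@X,q@Y])).round(1)
E
python3 -c "
from h import *
c=cam('top')
for p in((297,272,.04),(316,366,.04),(268,253,.02),(293,396,.02),(545,351,.02)): print(p,my(c,*p))"
```

```text
(297, 272, 0.04) [16.2 36.4]
(316, 366, 0.04) [-17.1  35.6]
(268, 253, 0.02) [26.3 45. ]
(293, 396, 0.02) [-24.9  45.1]
(545, 351, 0.02) [-24.6 -44.9]
```

Request:
carry_out:
  series:
    - [[-3,0,5],0]
    - [[0,-2,0],0]
    - [[0,-2,0],0]
    - [[0,-2,0],0]
    - [[0,-1,0],0]
    - [[0,0,0],0]
    - [[0,0,0],0]

```text
clock: 5.13
position: [0.6072, -0.1047, 0.0279]
ee_rot: [-0.002, 0.995, 0.101, 0.003]
contact_force: [1.0, -1.6, 0.2]
width: 0.0001
```

```bash
python3 -c "
from h import *
where((0,-56,29))"
```

```text
t 5.13 mark xyz mm [  0.6 -59.6  27.9] tool x yaw 11.65 tilt z [ 0.006  0.005 -1.   ] F [ 1.  -1.6  0.2] w 0.1
tool shift mm [-0.6 -3.6 -1.1]
```

Request:
carry_out:
  series:
    - [[0,-2,0],0]
    - [[0,-2,0],0]
    - [[0,-1,0],0]
    - [[0,0,0],0]
    - [[0,0,0],0]

```text
clock: 5.55
position: [0.6061, -0.0991, 0.0279]
ee_rot: [-0.002, 0.995, 0.102, 0.003]
contact_force: [0.2, -2.0, 0.1]
width: -0.0003
```

```bash
python3 -c "
from h import *
where((0,-56,29))"
```

```text
t 5.55 mark xyz mm [  0.7 -53.9  27.9] tool x yaw 11.65 tilt z [ 0.006  0.005 -1.   ] F [ 0.2 -2.   0.1] w -0.3
tool shift mm [-0.7  2.1 -1.1]
```

Request:
carry_out:
  series:
    - [[0,15,0],0]
    - [[0,15,0],0]
    - [[0,10,0],0]
    - [[0,0,-20],0]
    - [[0,0,-35],0]
    - [[-20,20,-35],0]
    - [[-35,20,-35],0]
    - [[-35,20,-35],0]
    - [[-35,20,0],0]
    - [[0,0,0],0]

```text
clock: 6.38
position: [0.5196, -0.2453, 0.1735]
ee_rot: [-0.001, 0.995, 0.101, 0.001]
contact_force: [0.7, 1.2, -0.6]
width: 0.0001
```

```bash
python3 -c "
from h import *
where()
c=cam('top')
cv2.imwrite('pics/t2c.png',cv2.resize(c[0][165:225,255:355],None,fx=8,fy=8,interpolation=cv2.INTER_CUBIC))"
```

```text
t 6.38 mark xyz mm [-113.2 -179.9  173.5] tool x yaw 11.56 tilt z [ 0.003  0.003 -1.   ] F [ 0.7  1.2 -0.6] w 0.1
```

View pics/t2c.png

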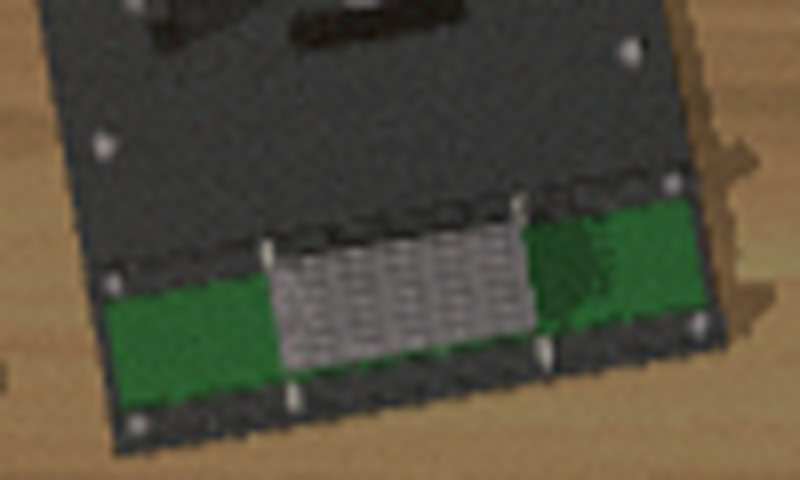

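```bash
cat >> h.py <<'E'
def ends(c):
    g=cv2.GaussianBlur(c[0],(0,0),.6).astype(np.float32); g=g[...,1]-(g[...,0]+g[...,2])/2
    ys=np.arange(-75,75.1,.25); r=[]
    for x in(-12,-6,0,6,12):
        P=[proj(c,np.append(M+X*x/1e3+Y*y/1e3,.04)) for y in ys]
        u=np.array(P,np.float32); v=cv2.remap(g,u[:,:1],u[:,1:],cv2.INTER_LINEAR).ravel()
        t=(v.max()+np.median(v))/2; lo=ys[(v<t)&(abs(ys)<65)]; r.append((lo.min(),lo.max()))
    print(np.array(r),'mean centre',np.mean(r))
E
python3 -c "
from h import *
c=cam('top')
ends(c)
for p in((270,272,.04),(284,370,.04),(524,224,.04),(536,328,.04),(268,252,.02),(293,396,.02),(519,206,.02),(545,351,.02)): print(p,my(c,*p))"
```

```text
[[-43.25  47.25]
 [-44.    47.  ]
 [-43.5   46.75]
 [-43.5   47.25]
 [-44.25  47.5 ]] mean centre 1.725
(270, 272, 0.04) [17.8 45.7]
(284, 370, 0.04) [-16.6  46.8]
(524, 224, 0.04) [ 19.1 -44.1]
(536, 328, 0.04) [-17.3 -41.8]
(268, 252, 0.02) [26.6 45. ]
(293, 396, 0.02) [-24.9  45.1]
(519, 206, 0.02) [ 27.4 -44.9]
(545, 351, 0.02) [-24.6 -44.9]
```

Request:
carry_out:
  series:
    - [[0,-35,0],0]
    - [[0,-35,0],0]
    - [[0,-35,0],0]
    - [[0,-35,0],0]
    - [[0,-35,0],0]
    - [[0,-35,0],0]
    - [[25,-30,0],0]
    - [[35,-10,20],0]
    - [[35,0,30],0]
    - [[15,0,30],0]

```text
clock: 7.32
position: [0.586, 0.037, 0.0949]
ee_rot: [-0.005, 0.995, 0.099, 0.008]
contact_force: [0.7, 0.3, 0.0]
width: 0.0002
```

```bash
python3 -c "
from h import *
where((0,76,29))"
```

```text
t 7.32 mark xyz mm [ 8.1 83.4 94.9] tool x yaw 11.34 tilt z [ 0.014  0.012 -1.   ] F [0.7 0.3 0. ] w 0.2
tool shift mm [-9.2  8.  65.7]
```

Request:
carry_out:
  series:
    - [[-5,3,0],0]
    - [[-3,3,10],0]
    - [[0,2,20],0]
    - [[0,0,15],0]
    - [[0,0,10],0]
    - [[0,0,3],0]
    - [[0,0,0],0]
    - [[0,0,0],0]

```text
clock: 7.98
position: [0.5781, 0.0334, 0.025]
ee_rot: [-0.008, 0.995, 0.102, -0.001]
contact_force: [-0.3, 0.1, 0.6]
width: 0.0002
```

```bash
python3 -c "
from h import *
where((0,56,29))"
```

```text
t 7.98 mark xyz mm [-0.4 81.5 25. ] tool x yaw 11.77 tilt z [-0.004  0.016 -1.   ] F [-0.3  0.1  0.6] w 0.2
tool shift mm [ 0.3 25.4 -4.4]
```

Request:
carry_out:
  series:
    - [[0,6,-2],0]
    - [[0,6,-1],0]
    - [[0,5,0],0]
    - [[0,2,0],0]
    - [[0,0,0],0]
    - [[0,0,0],0]

```text
clock: 8.48
position: [0.5853, 0.0116, 0.0327]
ee_rot: [-0.007, 0.995, 0.102, 0.003]
contact_force: [0.2, -0.5, 0.8]
width: 0.0002
```

```bash
python3 -c "
from h import *
where((0,56,29))"
```

```text
t 8.48 mark xyz mm [ 2.3 58.7 32.7] tool x yaw 11.72 tilt z [ 0.004  0.015 -1.   ] F [ 0.2 -0.5  0.8] w 0.2
tool shift mm [-2.4  2.7  3.6]
```

Request:
carry_out:
  series:
    - [[0,1,0],0]
    - [[0,1,0],0]
    - [[0,0.5,0],0]
    - [[0,0,0],0]
    - [[0,0,0],0]

```text
clock: 8.9
position: [0.5855, 0.0096, 0.0327]
ee_rot: [-0.008, 0.995, 0.102, 0.003]
contact_force: [-0.5, 0.7, 0.2]
width: 0.0001
```

```bash
python3 -c "
from h import *
where((0,56,29))
c=cam('top');ends(c)"
```

```text
t 8.9 mark xyz mm [ 2.1 56.8 32.7] tool x yaw 11.7 tilt z [ 0.004  0.016 -1.   ] F [-0.5  0.7  0.2] w 0.1
tool shift mm [-2.2  0.8  3.7]
[[-44.25  64.75]
 [-44.5   64.75]
 [-45.25  64.75]
 [-44.    64.75]
 [-44.    64.75]] mean centre 10.175
```

Request:
carry_out:
  series:
    - [[0,0.8,0],0]
    - [[0,0.5,0],0]
    - [[0,0,0],0]
    - [[0,0,0],0]

```text
clock: 9.28
position: [0.5855, 0.0091, 0.0327]
ee_rot: [-0.008, 0.995, 0.102, 0.002]
contact_force: [-0.5, 0.3, -0.2]
width: 0.0
```

```bash
python3 -c "
from h import *
where((0,56,29))
c=cam('top');ends(c)"
```

```text
t 9.28 mark xyz mm [ 2.  56.2 32.7] tool x yaw 11.71 tilt z [ 0.003  0.017 -1.   ] F [-0.5  0.3 -0.2] w 0.0
tool shift mm [-2.1  0.3  3.7]
[[-44.75  64.75]
 [-45.    64.75]
 [-45.    64.75]
 [-45.    64.75]
 [-44.5   64.75]] mean centre 9.95
```

Request:
carry_out:
  series:
    - [[0,-8,0],0]
    - [[0,-15,0],0]
    - [[0,-10,-10],0]
    - [[0,0,-35],0]
    - [[-20,0,-40],0]
    - [[-35,0,-40],0]
    - [[-35,0,-40],0]
    - [[-35,0,-40],0]
    - [[0,0,0],0]
  fingers: 40

```text
clock: 10.08
position: [0.475, 0.0212, 0.2171]
ee_rot: [-0.007, 0.995, 0.104, 0.001]
contact_force: [0.3, -0.3, -0.0]
width: 0.0398
```

```bash
python3 -c "
from h import *
c=cam('top');ends(c)
where((96,0,320))
cv2.imwrite('pics/t3c.png',cv2.resize(c[0][165:225,255:355],None,fx=8,fy=8,interpolation=cv2.INTER_CUBIC))"
```

```text
[[-45.5   45.25]
 [-46.    45.75]
 [-45.5   45.75]
 [-46.    45.  ]
 [-45.5   45.25]] mean centre -0.15
t 10.13 mark xyz mm [-102.4   90.1  215.2] tool x yaw 11.93 tilt z [ 0.     0.015 -1.   ] F [ 0.2 -0.2 -0.8] w 39.9
tool shift mm [ 198.    90.1 -105.4]
```

View pics/t3c.png

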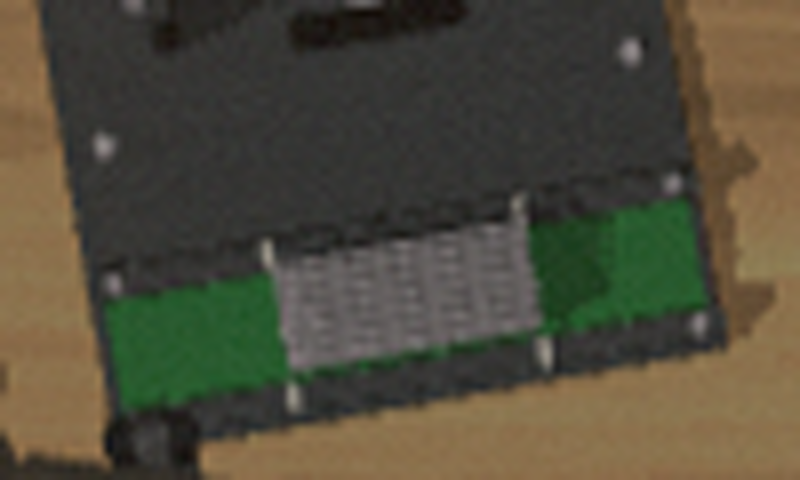

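Request:
carry_out:
  series:
    - [[0,20,-35],0]
    - [[0,20,-40],0]
    - [[0,20,-40],0]
    - [[20,15,-10],0]
    - [[30,10,0],0]
    - [[35,5,0],0]
    - [[35,0,0],0]
    - [[35,0,0],0]
    - [[30,0,0],0]
    - [[0,0,0],0]

```text
clock: 10.97
position: [0.6844, -0.0267, 0.332]
ee_rot: [-0.007, 0.995, 0.104, -0.001]
contact_force: [-0.1, -0.1, -1.3]
width: 0.0398
```

```bash
python3 -c "
from h import *
where((96,0,320))"
```

```text
t 10.97 mark xyz mm [ 91.8   1.5 332. ] tool x yaw 11.96 tilt z [-0.004  0.014 -1.   ] F [-0.1 -0.1 -1.3] w 39.8
tool shift mm [ 4.2  1.7 11.9]
```

Request:
carry_out:
  series:
    - [[4,1,10],0]
    - [[0,0,15],0]
    - [[0,0,15],0]
    - [[0,0,15],0]
    - [[0,0,12],0]
    - [[0,0,6],0]
    - [[0,0,0],0]
    - [[0,0,0],0]

```text
clock: 11.63
position: [0.6867, -0.023, 0.2423]
ee_rot: [-0.009, 0.994, 0.105, -0.009]
contact_force: [0.1, 0.1, 0.4]
width: 0.0401
```

```bash
python3 -c "
from h import *
where((96,0,255))
c=cam('scene')
a=c[0][150:330,220:400];cv2.imwrite('pics/s3c.png',cv2.resize(a,None,fx=3.3,fy=3.3,interpolation=cv2.INTER_CUBIC))"
```

```text
t 11.63 mark xyz mm [ 94.8   4.6 242.3] tool x yaw 12.1 tilt z [-0.02   0.015 -1.   ] F [0.1 0.1 0.4] w 40.1
tool shift mm [  0.9   4.4 -12.8]
```

View pics/s3c.png

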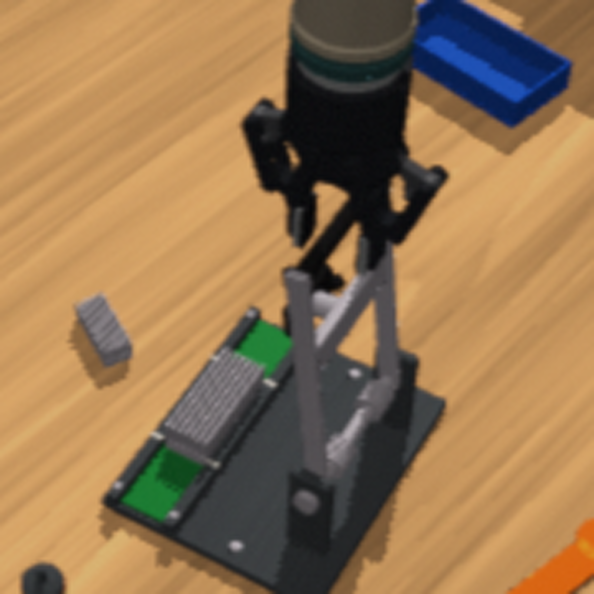

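Request:
carry_out:
  series:
    - [[0,2,-4],0]
    - [[0,2,-4],0]
    - [[0,0,0],0]
    - [[0,0,0],0]

```text
clock: 12.02
position: [0.689, -0.0279, 0.2546]
ee_rot: [-0.008, 0.994, 0.105, -0.006]
contact_force: [0.3, -0.5, -0.3]
width: 0.0402
```

Request:
carry_out:
  series:
    - [[0,0,0],0]
    - [[0,0,0],0]
    - [[0,0,0],0]
    - [[0,0,0],0]
    - [[0,0,0],0]
    - [[0,0,0],0]
  fingers: 0
  squeeze: 50

```text
clock: 12.52
position: [0.6901, -0.0281, 0.2565]
ee_rot: [-0.007, 0.994, 0.105, -0.004]
contact_force: [-0.4, -0.9, 1.2]
width: 0.012
```

```bash
python3 -c "
from h import *
where((96,0,255))
for th in np.arange(0,1.46,.1): a=1.45-th; print(round(th,2),(120-200*np.cos(a)).round(1),(75+200*np.sin(a)-19).round(1))"
```

```text
t 12.52 mark xyz mm [ 97.1  -1.1 256.5] tool x yaw 12.05 tilt z [-0.009  0.014 -1.   ] F [-0.4 -0.9  1.2] w 12.0
tool shift mm [-1.1 -1.1  1.5]
0.0 95.9 254.5
0.1 76.2 251.1
0.2 56.9 245.8
0.3 38.3 238.6
0.4 20.5 229.5
0.5 3.7 218.7
0.6 -12.0 206.3
0.7 -26.3 192.3
0.8 -39.2 177.0
0.9 -50.5 160.5
1.0 -60.1 143.0
1.1 -67.9 124.6
1.2 -73.8 105.5
1.3 -77.8 85.9
1.4 -79.8 66.0
```

```bash
cat >> h.py <<'E'
def arc(step,n,R=200):
    s=manip.get_state(); p=s['position']; x=1e3*(p[:2]-M)@X; z=1e3*p[2]+19
    a=np.arctan2(z-75,120-x); print('th',round(1.45-a,3),'r',np.hypot(z-75,120-x).round(1)); where()
    px,pz=x,z
    for i in range(1,n+1):
        b=a-step*i; qx,qz=120-R*np.cos(b),75+R*np.sin(b); print([[round(qx-px,1),0,round(pz-qz,1)],0],end=', '); px,pz=qx,qz
    print('y',1e3*(p[:2]-M)@Y)
E
python3 -c "
from h import *
arc(.06,8)"
```

```text
th -0.007 r 201.8
t 12.52 mark xyz mm [ 97.1  -1.1 256.5] tool x yaw 12.05 tilt z [-0.009  0.014 -1.   ] F [-0.4 -0.9  1.2] w 12.0
[[np.float64(-11.7), 0, np.float64(3.5)], 0], [[np.float64(-11.7), 0, np.float64(2.4)], 0], [[np.float64(-11.6), 0, np.float64(3.1)], 0], [[np.float64(-11.4), 0, np.float64(3.8)], 0], [[np.float64(-11.1), 0, np.float64(4.5)], 0], [[np.float64(-10.8), 0, np.float64(5.2)], 0], [[np.float64(-10.5), 0, np.float64(5.8)], 0], [[np.float64(-10.1), 0, np.float64(6.4)], 0], y -1.1082007863367265
```

Request:
carry_out:
  series:
    - [[-6,0,1],0]
    - [[-10,0,3],0]
    - [[-11,0,3],0]
    - [[-11,0,4],0]
    - [[-11,0,4.5],0]

```text
clock: 12.93
position: [0.6506, -0.0365, 0.2477]
ee_rot: [-0.007, 0.994, 0.106, 0.011]
contact_force: [-1.3, 0.7, 13.5]
width: 0.012
```

```bash
python3 -c "
from h import *
arc(.06,8)"
```

```text
th 0.198 r 201.8
t 12.93 mark xyz mm [ 56.8  -1.4 247.7] tool x yaw 12.13 tilt z [ 0.02   0.016 -1.   ] F [-1.3  0.7 13.5] w 12.0
[[np.float64(-10.7), 0, np.float64(5.8)], 0], [[np.float64(-11.0), 0, np.float64(4.8)], 0], [[np.float64(-10.7), 0, np.float64(5.4)], 0], [[np.float64(-10.4), 0, np.float64(6.1)], 0], [[np.float64(-10.0), 0, np.float64(6.7)], 0], [[np.float64(-9.6), 0, np.float64(7.2)], 0], [[np.float64(-9.1), 0, np.float64(7.8)], 0], [[np.float64(-8.6), 0, np.float64(8.3)], 0], y -1.4111084802728624
```

Request:
carry_out:
  series:
    - [[-11,0,4],0]
    - [[-11,0,4.7],0]
    - [[-10.7,0,5.3],0]
    - [[-10.5,0,6],0]
    - [[-10,0,6.6],0]

```text
clock: 13.35
position: [0.6086, -0.0454, 0.2273]
ee_rot: [-0.007, 0.994, 0.105, 0.03]
contact_force: [6.1, 1.9, -0.8]
width: 0.0124
```

```bash
python3 -c "
from h import *
arc(.06,8,201)"
```

```text
th 0.434 r 201.5
t 13.35 mark xyz mm [ 13.8  -1.8 227.3] tool x yaw 12.08 tilt z [ 0.058  0.019 -0.998] F [ 6.1  1.9 -0.8] w 12.4
[[np.float64(-9.8), 0, np.float64(7.1)], 0], [[np.float64(-9.6), 0, np.float64(7.3)], 0], [[np.float64(-9.2), 0, np.float64(7.8)], 0], [[np.float64(-8.7), 0, np.float64(8.4)], 0], [[np.float64(-8.2), 0, np.float64(8.9)], 0], [[np.float64(-7.6), 0, np.float64(9.3)], 0], [[np.float64(-7.1), 0, np.float64(9.8)], 0], [[np.float64(-6.5), 0, np.float64(10.2)], 0], y -1.7644402349538482
```

```bash
cat >> h.py <<'E'
def arc(step,n,R0=201,ph=None):
    s=manip.get_state(); R=Ro.from_quat(np.roll(s['ee_rot'],-1)).as_matrix(); p=s['position']-.019*R[:,2]
    w=lambda p:np.array([1e3*(p[:2]-M)@X,1e3*(p[:2]-M)@Y,1e3*p[2]]); q=w(p)
    a=np.arctan2(q[2]-75,120-q[0]); print('th',round(1.45-a,3),'r',np.hypot(q[2]-75,120-q[0]).round(1)); where()
    B=np.array([np.append(X,0),np.append(Y,0),[0,0,1]]).T
    for i in range(1,n+1):
        b=a-step*i; t=np.array([120-R0*np.cos(b),0 if i==1 else q[1],75+R0*np.sin(b)]); t[1]=q[1]; print((R.T@B@(t-q)).round(1).tolist(),end=' '); q=t
    print('y',q[1].round(1))
E
python3 -c "
from h import *
arc(.06,8)"
```

```text
th 0.439 r 202.1
t 13.35 mark xyz mm [ 13.8  -1.8 227.3] tool x yaw 12.08 tilt z [ 0.058  0.019 -0.998] F [ 6.1  1.9 -0.8] w 12.4
[-9.9, -0.0, 7.1] [-10.0, -0.1, 6.7] [-9.6, -0.0, 7.3] [-9.2, -0.0, 7.9] [-8.7, -0.0, 8.4] [-8.1, -0.0, 8.9] [-7.6, -0.0, 9.4] [-7.0, 0.0, 9.8] y -1.9
```

Request:
carry_out:
  series:
    - [[-10,0,6.5],0]
    - [[-10,0,6.7],0]
    - [[-9.6,0,7.3],0]
    - [[-9.2,0,7.9],0]
    - [[-8.7,0,8.4],0]

```text
clock: 13.77
position: [0.5748, -0.0526, 0.1973]
ee_rot: [-0.006, 0.993, 0.104, 0.05]
contact_force: [-0.6, 1.5, 8.9]
width: 0.0117
```

```bash
python3 -c "
from h import *
arc(.06,8)"
```

```text
th 0.67 r 200.8
t 13.77 mark xyz mm [-20.8  -2.1 197.3] tool x yaw 11.99 tilt z [ 0.099  0.022 -0.995] F [-0.6  1.5  8.9] w 11.7
[-9.2, -0.1, 7.8] [-8.6, -0.1, 8.5] [-8.1, -0.1, 9.0] [-7.5, -0.0, 9.4] [-6.9, -0.0, 9.9] [-6.3, -0.0, 10.3] [-5.7, -0.0, 10.6] [-5.0, -0.0, 11.0] y -2.2
```

Request:
carry_out:
  series:
    - [[-9,0,7.9],0]
    - [[-8.6,0,8.5],0]
    - [[-8.1,0,9],0]
    - [[-7.5,0,9.4],0]
    - [[-6.9,0,9.9],0]

```text
clock: 14.18
position: [0.5479, -0.0584, 0.1595]
ee_rot: [-0.005, 0.992, 0.103, 0.067]
contact_force: [-3.7, 1.8, 11.3]
width: 0.0121
```

```bash
python3 -c "
from h import *
arc(.06,9)"
```

```text
th 0.906 r 199.6
t 14.18 mark xyz mm [-48.2  -2.4 159.5] tool x yaw 11.89 tilt z [ 0.133  0.023 -0.991] F [-3.7  1.8 11.3] w 12.1
[-8.4, -0.1, 8.7] [-6.7, -0.1, 10.0] [-6.1, -0.1, 10.4] [-5.4, -0.1, 10.8] [-4.8, -0.1, 11.1] [-4.1, -0.1, 11.3] [-3.4, -0.1, 11.6] [-2.7, -0.1, 11.7] [-2.0, -0.1, 11.9] y -2.4
```

Request:
carry_out:
  series:
    - [[-7.5,0,9.3],0]
    - [[-6.7,0,10],0]
    - [[-6.1,0,10.4],0]
    - [[-5.4,0,10.8],0]
    - [[-4.5,0,10.5],0]

```text
clock: 14.6
position: [0.53, -0.0623, 0.1139]
ee_rot: [-0.003, 0.992, 0.102, 0.079]
contact_force: [-4.0, 1.0, 10.2]
width: 0.0123
```

```bash
python3 -c "
from h import *
arc(.05,6)"
```

```text
th 1.155 r 198.2
t 14.6 mark xyz mm [-66.6  -2.7 113.9] tool x yaw 11.81 tilt z [ 0.157  0.023 -0.987] F [-4.   1.  10.2] w 12.3
[-6.7, -0.1, 7.9] [-3.7, -0.1, 9.3] [-3.3, -0.1, 9.5] [-2.8, -0.1, 9.7] [-2.3, -0.1, 9.8] [-1.8, -0.1, 9.9] y -2.5
```

Request:
carry_out:
  series:
    - [[-5,0,8.5],0]
    - [[-3.7,0,9],0]
    - [[-3.3,0,9],0]
    - [[-2.5,0,8],0]
    - [[-1.5,0,6],0]

```text
clock: 15.02
position: [0.5237, -0.0637, 0.0787]
ee_rot: [-0.002, 0.991, 0.101, 0.088]
contact_force: [-4.7, 0.6, 11.3]
width: 0.0123
```

```bash
python3 -c "
from h import *
arc(.03,5)"
```

```text
th 1.336 r 197.6
t 15.02 mark xyz mm [-73.   -2.8  78.7] tool x yaw 11.72 tilt z [ 0.175  0.022 -0.984] F [-4.7  0.6 11.3] w 12.3
[-4.9, -0.1, 4.8] [-1.5, -0.1, 5.8] [-1.3, -0.1, 5.9] [-1.1, -0.1, 5.9] [-0.9, -0.1, 6.0] y -2.5
```

Request:
carry_out:
  series:
    - [[-3,0,4.5],0]
    - [[-1.5,0,5],0]
    - [[-1,0,4],0]
    - [[-0.5,0,3],0]
    - [[-0.5,0,2],0]

```text
clock: 15.43
position: [0.5231, -0.0639, 0.0666]
ee_rot: [-0.001, 0.99, 0.101, 0.096]
contact_force: [-2.8, 0.0, 9.4]
width: 0.0121
```

```bash
python3 -c "
from h import *
arc(.01,3)"
```

```text
th 1.398 r 197.5
t 15.43 mark xyz mm [-73.7  -2.9  66.6] tool x yaw 11.69 tilt z [ 0.189  0.022 -0.982] F [-2.8  0.   9.4] w 12.1
[-3.8, -0.0, 1.1] [-0.5, -0.0, 2.0] [-0.4, -0.0, 2.0] y -2.6
```

Request:
carry_out:
  series:
    - [[-1,0,3],0]
    - [[-0.5,0,3],0]
    - [[0,0,3],0]
    - [[0,0,3],0]

```text
clock: 15.77
position: [0.523, -0.064, 0.0604]
ee_rot: [-0.0, 0.99, 0.101, 0.099]
contact_force: [-5.6, -0.8, 12.1]
width: 0.0123
```

Request:
carry_out:
  series:
    - [[0,0,3],0]
    - [[0,0,3],0]
    - [[0,0,3],0]

```text
clock: 16.02
position: [0.523, -0.064, 0.0556]
ee_rot: [0.001, 0.99, 0.102, 0.1]
contact_force: [-10.4, -0.6, 32.1]
width: 0.0121
```

```bash
python3 -c "
from h import *
arc(.01,3)
c=cam('scene')
a=c[0][180:340,220:400];cv2.imwrite('pics/s4c.png',cv2.resize(a,None,fx=3.3,fy=3.3,interpolation=cv2.INTER_CUBIC))"
```

```text
th 1.454 r 197.5
t 16.02 mark xyz mm [-73.7  -2.9  55.6] tool x yaw 11.84 tilt z [ 0.198  0.019 -0.98 ] F [-10.4  -0.6  32.1] w 12.1
[-3.8, -0.0, 1.3] [-0.4, -0.0, 2.0] [-0.3, -0.0, 2.0] y -2.5
```

View pics/s4c.png

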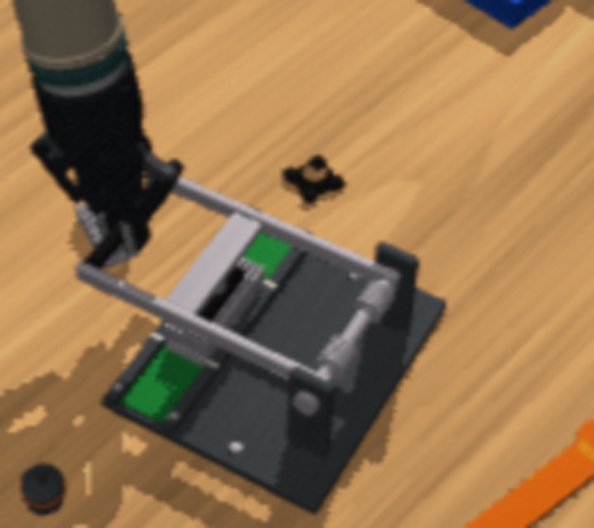

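Request:
carry_out:
  series:
    - [[-0.5,0,3],0]
    - [[-0.5,0,3],0]
    - [[-0.5,0,3],0]
    - [[-0.5,0,3],0]

```text
clock: 16.4
position: [0.5233, -0.064, 0.0557]
ee_rot: [0.002, 0.989, 0.103, 0.105]
contact_force: [-8.9, 0.7, 24.9]
width: 0.0124
```

Request:
carry_out:
  series:
    - [[-0.5,0,4],0]
    - [[-0.5,0,4],0]
    - [[-0.5,0,4],0]
    - [[-0.5,0,4],0]
    - [[-0.5,0,4],0]
    - [[-0.5,0,4],0]

```text
clock: 16.9
position: [0.5236, -0.0641, 0.0556]
ee_rot: [0.005, 0.988, 0.105, 0.114]
contact_force: [-13.7, 0.6, 34.8]
width: 0.0117
```

Request:
carry_out:
  series:
    - [[-0.5,0,4],0]
    - [[-0.5,0,4],0]
    - [[-0.5,0,4],0]
    - [[-0.5,0,4],0]
    - [[-0.5,0,4],0]
    - [[-0.5,0,4],0]
    - [[-0.5,0,4],0]
    - [[-0.5,0,4],0]
    - [[-0.5,0,4],0]

```text
clock: 17.65
position: [0.5243, -0.0643, 0.0554]
ee_rot: [0.01, 0.986, 0.106, 0.128]
contact_force: [-17.1, 1.1, 38.4]
width: 0.0121
```

Request:
carry_out:
  series:
    - [[-0.5,0,4],0]
    - [[-0.5,0,4],0]
    - [[-0.5,0,4],0]
    - [[-0.5,0,4],0]
    - [[-0.5,0,4],0]
    - [[-0.5,0,4],0]
    - [[-0.5,0,4],0]
    - [[-0.5,0,4],0]
    - [[-0.5,0,4],0]

```text
clock: 18.4
position: [0.5249, -0.0644, 0.0555]
ee_rot: [0.014, 0.984, 0.108, 0.142]
contact_force: [-16.9, 1.0, 37.3]
width: 0.0116
```

```bash
python3 -c "
from h import *
arc(-.03,6)"
```

```text
th 1.456 r 197.3
t 18.4 mark xyz mm [-72.   -3.7  55.5] tool x yaw 13.04 tilt z [ 0.283  0.002 -0.959] F [-16.9   1.   37.3] w 11.6
[-1.9, 0.3, -6.8] [1.9, 0.4, -5.7] [2.1, 0.4, -5.7] [2.2, 0.4, -5.6] [2.4, 0.4, -5.5] [2.6, 0.4, -5.4] y -2.7
```

Request:
carry_out:
  series:
    - [[-1.2,0,3.8],0]
    - [[-1.2,0,3.8],0]
    - [[-1.2,0,3.8],0]
    - [[-1.2,0,3.8],0]
    - [[-1.2,0,3.8],0]

```text
clock: 18.82
position: [0.5253, -0.0645, 0.0557]
ee_rot: [0.016, 0.982, 0.107, 0.153]
contact_force: [-6.7, 4.0, 19.8]
width: 0.0123
```

Request:
carry_out:
  series:
    - [[-1,0,2],0]
    - [[-0.5,0,0],0]
    - [[0,0,-2],0]
    - [[1,0,-3],0]
    - [[1,0,-4],0]
    - [[1,0,-4],0]

```text
clock: 19.32
position: [0.527, -0.0644, 0.0782]
ee_rot: [0.019, 0.981, 0.104, 0.164]
contact_force: [1.4, 2.3, 6.7]
width: 0.0122
```

```bash
python3 -c "
from h import *
arc(-.03,6,198)"
```

```text
th 1.342 r 197.1
t 19.32 mark xyz mm [-69.9  -4.1  78.2] tool x yaw 12.8 tilt z [ 0.325 -0.002 -0.946] F [1.4 2.3 6.7] w 12.2
[1.8, 0.4, -5.7] [2.7, 0.4, -5.3] [2.9, 0.4, -5.2] [3.0, 0.4, -5.1] [3.2, 0.4, -5.0] [3.3, 0.4, -4.9] y -2.8
```

Request:
carry_out:
  series:
    - [[-1,0,4],0]
    - [[-1.5,0,5],0]
    - [[-1,0,5],0]
    - [[-0.5,0,5],0]
    - [[0,0,5],0]
    - [[0.5,0,5],0]

```text
clock: 19.82
position: [0.526, -0.0645, 0.0556]
ee_rot: [0.019, 0.981, 0.104, 0.164]
contact_force: [-9.7, -6.0, 10.3]
width: 0.0123
```

```bash
python3 -c "
from h import *
arc(.03,1,198);print(manip.get_state()['moment'],manip.get_state()['qpos'])"
```

```text
th 1.457 r 196.9
t 19.82 mark xyz mm [-70.9  -4.   55.6] tool x yaw 12.84 tilt z [ 0.325 -0.003 -0.946] F [-9.7 -6.  10.3] w 12.3
[-2.8, -0.4, 5.3] y -2.8
[-0.4259823   0.84773092 -0.3531874 ] [-0.32350565  0.25513077  2.1224048   0.22924927  0.45874499 -0.72565377]
```

Request:
carry_out:
  series:
    - [[1,0,5],0]
    - [[1,0,5],0]
    - [[1,0,5],0]
    - [[1,0,5],0]
    - [[1,0,5],0]

```text
clock: 20.23
position: [0.5271, -0.0643, 0.0521]
ee_rot: [0.022, 0.98, 0.108, 0.166]
contact_force: [-29.0, -3.9, 51.3]
width: 0.0121
```

Request:
carry_out:
  series:
    - [[0.7,0,4.2],0]
    - [[0.7,0,4.2],0]
    - [[0.7,0,4.2],0]
    - [[0.7,0,4.2],0]
    - [[0.7,0,4.2],0]
    - [[0.7,0,4.2],0]
    - [[0.7,0,4.2],0]
    - [[0.7,0,4.2],0]

```text
clock: 20.9
position: [0.5275, -0.0645, 0.0523]
ee_rot: [0.026, 0.978, 0.109, 0.174]
contact_force: [-25.4, -4.2, 44.8]
width: 0.0123
```

Request:
carry_out:
  series:
    - [[0.7,0,4.2],0]
    - [[0.7,0,4.2],0]
    - [[0.7,0,4.2],0]
    - [[0.7,0,4.2],0]
    - [[0.7,0,4.2],0]
    - [[0.7,0,4.2],0]
    - [[0.7,0,4.2],0]
    - [[0.7,0,4.2],0]

```text
clock: 21.57
position: [0.5282, -0.0647, 0.052]
ee_rot: [0.03, 0.977, 0.109, 0.182]
contact_force: [-26.7, -3.4, 43.7]
width: 0.0124
```

Request:
carry_out:
  series:
    - [[0.7,0,4.2],0]
    - [[0.7,0,4.2],0]
    - [[0.7,0,4.2],0]
    - [[0.7,0,4.2],0]
    - [[0.7,0,4.2],0]
    - [[0.7,0,4.2],0]
    - [[0.7,0,4.2],0]
    - [[0.7,0,4.2],0]
    - [[0.7,0,4.2],0]

```text
clock: 22.32
position: [0.5287, -0.0648, 0.0521]
ee_rot: [0.035, 0.974, 0.108, 0.194]
contact_force: [-28.2, -4.0, 45.0]
width: 0.0121
```

Request:
carry_out:
  series:
    - [[0.5,0,2],0]
    - [[0.5,0,0],0]
    - [[0.5,0,-1.5],0]
    - [[1,0,-2.5],0]
    - [[1,0,-3],0]
    - [[1,0,-3],0]

```text
clock: 22.82
position: [0.53, -0.0646, 0.0724]
ee_rot: [0.037, 0.973, 0.102, 0.202]
contact_force: [0.4, 0.1, 5.8]
width: 0.0122
```

```bash
cat >> h.py <<'E'
def arcc(step,n):  # circle about the fixed offset: radius as now
    s=manip.get_state(); R=Ro.from_quat(np.roll(s['ee_rot'],-1)).as_matrix(); p=s['position']-.019*R[:,2]
    q=np.array([(p[:2]-M)@X,p[2]]); arc(step,n,1e3*np.hypot(q[1]-.075,.12-q[0])+(.5))
E
python3 -c "
from h import *
arcc(-.04,6);print(manip.get_state()['qpos'].round(2))"
```

```text
th 1.374 r 195.0
t 22.82 mark xyz mm [-67.1  -5.   72.4] tool x yaw 13.43 tilt z [ 0.402 -0.031 -0.915] F [0.4 0.1 5.8] w 12.2
[3.3, 0.9, -7.1] [4.0, 0.9, -6.7] [4.2, 0.9, -6.5] [4.5, 0.8, -6.3] [4.7, 0.8, -6.2] [5.0, 0.8, -6.0] y -2.9
[-0.32  0.21  2.16  0.27  0.37 -0.76]
```

Request:
carry_out:
  series:
    - [[1.5,0.4,-3],0]
    - [[2,0.4,-3.5],0]
    - [[2,0.4,-3.5],0]
    - [[2.2,0.4,-3.5],0]
    - [[2.5,0.4,-3.5],0]
    - [[2.7,0.4,-3.5],0]

```text
clock: 23.32
position: [0.5359, -0.0634, 0.1049]
ee_rot: [0.038, 0.972, 0.099, 0.209]
contact_force: [-0.6, 0.4, 5.8]
width: 0.0125
```

```bash
python3 -c "
from h import *
arcc(-.04,8)"
```

```text
th 1.205 r 194.4
t 23.32 mark xyz mm [-61.   -4.9 104.9] tool x yaw 13.08 tilt z [ 0.414 -0.033 -0.91 ] F [-0.6  0.4  5.8] w 12.5
[4.5, 0.8, -6.3] [5.1, 0.8, -5.8] [5.3, 0.8, -5.6] [5.6, 0.8, -5.4] [5.8, 0.7, -5.2] [6.0, 0.7, -4.9] [6.2, 0.7, -4.7] [6.4, 0.7, -4.5] y -2.8
```

Request:
carry_out:
  series:
    - [[3.2,0.5,-3.2],0]
    - [[3.4,0.5,-3.1],0]
    - [[3.6,0.5,-3],0]
    - [[3.8,0.5,-2.9],0]
    - [[4,0.5,-2.8],0]
    - [[4.1,0.5,-2.7],0]
    - [[4.2,0.5,-2.6],0]
    - [[4.3,0.5,-2.5],0]

```text
clock: 23.98
position: [0.5499, -0.0604, 0.1426]
ee_rot: [0.038, 0.973, 0.099, 0.207]
contact_force: [-2.2, -1.4, 3.4]
width: 0.0122
```

```bash
python3 -c "
from h import *
arcc(-.04,8)"
```

```text
th 0.996 r 193.8
t 23.98 mark xyz mm [-46.7  -4.8 142.6] tool x yaw 13.05 tilt z [ 0.41  -0.034 -0.912] F [-2.2 -1.4  3.4] w 12.2
[5.7, 0.8, -5.3] [6.2, 0.7, -4.7] [6.4, 0.7, -4.4] [6.5, 0.6, -4.2] [6.7, 0.6, -3.9] [6.8, 0.6, -3.6] [7.0, 0.6, -3.3] [7.1, 0.5, -3.1] y -2.6
```

Request:
carry_out:
  series:
    - [[4.3,0.5,-3.4],0]
    - [[4.5,0.5,-3.1],0]
    - [[4.7,0.5,-2.9],0]
    - [[4.8,0.5,-2.7],0]
    - [[4.9,0.5,-2.5],0]
    - [[5,0.4,-2.3],0]
    - [[5.1,0.4,-2.1],0]
    - [[5.2,0.4,-1.9],0]

```text
clock: 24.65
position: [0.5751, -0.0551, 0.1808]
ee_rot: [0.039, 0.973, 0.099, 0.204]
contact_force: [-8.1, -2.5, 9.7]
width: 0.0125
```

```bash
python3 -c "
from h import *
arcc(-.04,8)"
```

```text
th 0.757 r 192.8
t 24.65 mark xyz mm [-21.   -4.6 180.8] tool x yaw 13.04 tilt z [ 0.404 -0.035 -0.914] F [-8.1 -2.5  9.7] w 12.5
[6.7, 0.6, -3.8] [7.1, 0.5, -3.1] [7.2, 0.5, -2.8] [7.3, 0.5, -2.5] [7.4, 0.4, -2.2] [7.5, 0.4, -1.9] [7.5, 0.4, -1.6] [7.6, 0.3, -1.3] y -2.5
```

Request:
carry_out:
  series:
    - [[5,0.5,-3.4],0]
    - [[5.3,0.4,-2.6],0]
    - [[5.5,0.4,-2.2],0]
    - [[5.6,0.4,-2],0]
    - [[5.7,0.3,-1.7],0]
    - [[5.7,0.3,-1.4],0]
    - [[5.7,0.3,-1.2],0]
    - [[5.7,0.2,-1],0]

```text
clock: 25.32
position: [0.6115, -0.0475, 0.2158]
ee_rot: [0.039, 0.973, 0.099, 0.203]
contact_force: [-4.0, -1.7, 7.4]
width: 0.0123
```

```bash
sed -i 's/-.019\*R\[:,2\]/-.023*R[:,2]/' h.py; python3 -c "
from h import *
arcc(-.04,8)"
```

```text
th 0.488 r 197.2
t 25.32 mark xyz mm [ 16.2  -4.4 215.8] tool x yaw 13.07 tilt z [ 0.402 -0.036 -0.915] F [-4.  -1.7  7.4] w 12.3
[7.7, 0.4, -2.0] [7.8, 0.3, -1.2] [7.9, 0.3, -0.8] [7.9, 0.3, -0.5] [7.9, 0.2, -0.2] [7.9, 0.2, 0.1] [7.9, 0.2, 0.4] [7.9, 0.1, 0.7] y -1.8
```

Request:
carry_out:
  series:
    - [[5,0.2,-1.6],0]
    - [[5,0.2,-1],0]
    - [[5,0.2,-0.7],0]
    - [[5,0.2,-0.4],0]
    - [[5,0.2,-0.2],0]
    - [[5,0.2,0],0]
    - [[5,0.2,0.2],0]
    - [[5,0.1,0.4],0]

```text
clock: 25.98
position: [0.6494, -0.0395, 0.2366]
ee_rot: [0.039, 0.974, 0.099, 0.202]
contact_force: [-2.1, -0.5, 5.9]
width: 0.0122
```

```bash
python3 -c "
from h import *
arcc(-.03,8)"
```

```text
th 0.264 r 197.0
t 25.98 mark xyz mm [ 55.   -4.2 236.6] tool x yaw 13.07 tilt z [ 0.4   -0.035 -0.916] F [-2.1 -0.5  5.9] w 12.2
[5.9, 0.2, -0.3] [5.9, 0.1, 0.3] [5.9, 0.1, 0.5] [5.9, 0.1, 0.7] [5.9, 0.0, 0.9] [5.8, 0.0, 1.0] [5.8, 0.0, 1.2] [5.8, -0.0, 1.4] y -1.5
```

Request:
carry_out:
  series:
    - [[4.5,0.1,-0.4],0]
    - [[4.5,0.1,0],0]
    - [[4.5,0.1,0.2],0]
    - [[4.5,0,0.4],0]
    - [[4.5,0,0.6],0]
    - [[4,0,0.7],0]
    - [[3.5,0,0.8],0]
    - [[3,0,0.7],0]

```text
clock: 26.65
position: [0.6832, -0.0325, 0.2463]
ee_rot: [0.039, 0.974, 0.099, 0.2]
contact_force: [-1.9, 0.2, 4.7]
width: 0.012
```

```bash
python3 -c "
from h import *
arcc(-.03,4)"
```

```text
th 0.081 r 196.3
t 26.65 mark xyz mm [ 89.5  -4.  246.3] tool x yaw 13.05 tilt z [ 0.398 -0.035 -0.917] F [-1.9  0.2  4.7] w 12.0
[5.9, 0.1, 0.7] [5.7, -0.0, 1.4] [5.7, -0.0, 1.6] [5.6, -0.1, 1.7] y -1.4
```

Request:
carry_out:
  series:
    - [[2.5,0,0.5],0]
    - [[2.5,0,0.6],0]
    - [[2.5,0,0.7],0]
    - [[2,0,0.6],0]
    - [[2,0,0.6],0]
    - [[1.5,0,0.5],0]

```text
clock: 27.15
position: [0.697, -0.0295, 0.2483]
ee_rot: [0.039, 0.974, 0.099, 0.199]
contact_force: [-0.4, -0.3, 3.7]
width: 0.0121
```

```bash
python3 -c "
from h import *
arcc(-.03,4)"
```

```text
th 0.008 r 196.0
t 27.15 mark xyz mm [103.6  -3.9 248.3] tool x yaw 13.07 tilt z [ 0.396 -0.036 -0.917] F [-0.4 -0.3  3.7] w 12.1
[5.8, 0.0, 1.1] [5.6, -0.1, 1.8] [5.6, -0.1, 2.0] [5.5, -0.1, 2.1] y -1.3
```

Creep further until the stop pushes back.

Request:
carry_out:
  series:
    - [[1.5,0,0.5],0]
    - [[1.5,0,0.5],0]
    - [[1.5,0,0.5],0]
    - [[1.5,0,0.5],0]

```text
clock: 27.48
position: [0.7029, -0.0283, 0.249]
ee_rot: [0.039, 0.974, 0.1, 0.199]
contact_force: [-7.5, -2.2, 6.8]
width: 0.0123
```

```bash
python3 -c "
from h import *
arcc(-.03,1)"
```

```text
th -0.023 r 196.0
t 27.48 mark xyz mm [109.6  -3.8 249. ] tool x yaw 13.07 tilt z [ 0.395 -0.036 -0.918] F [-7.5 -2.2  6.8] w 12.3
[5.8, -0.0, 1.3] y -1.2
```

Request:
carry_out:
  series:
    - [[0.8,0,0.3],0]
    - [[0.8,0,0.3],0]
    - [[0.8,0,0.3],0]

```text
clock: 27.73
position: [0.7022, -0.0285, 0.2489]
ee_rot: [0.039, 0.975, 0.1, 0.195]
contact_force: [-5.6, -0.1, 3.6]
width: 0.0123
```

Request:
carry_out:
  series:
    - [[0,0,0],0]
    - [[0,0,0],0]
    - [[0,0,0],0]
    - [[0,0,0],0]
    - [[0,0,0],0]
  fingers: 45

```text
clock: 28.15
position: [0.7035, -0.0278, 0.2473]
ee_rot: [0.039, 0.975, 0.101, 0.196]
contact_force: [0.1, -0.2, -0.1]
width: 0.0448
```

```bash
python3 -c "
from h import *
where()
c=cam('scene')
a=c[0][130:330,220:400];cv2.imwrite('pics/s5c.png',cv2.resize(a,None,fx=3,fy=3,interpolation=cv2.INTER_CUBIC))"
```

```text
t 28.15 mark xyz mm [110.4  -3.5 247.3] tool x yaw 13.19 tilt z [ 0.389 -0.036 -0.92 ] F [ 0.1 -0.2 -0.1] w 44.8
```

View pics/s5c.png

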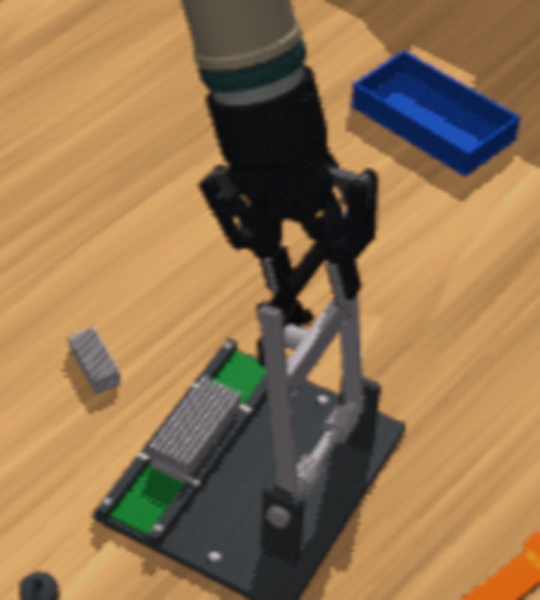

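Released at rest, force zero, sink in place. Retreat along the tool axis, watching force.

Request:
carry_out:
  series:
    - [[0,0,-5],0]
    - [[0,0,-10],0]
    - [[0,0,-15],0]
    - [[0,0,-20],0]
    - [[0,0,-20],0]

```text
clock: 28.62
position: [0.6736, -0.0248, 0.3092]
ee_rot: [0.038, 0.976, 0.101, 0.191]
contact_force: [0.4, -0.4, 0.2]
width: 0.045
```

Request:
carry_out:
  series:
    - [[-5,0,-25],0]
    - [[-20,0,-25],0]
    - [[-30,15,-15],0]
    - [[-30,30,0],0]
    - [[-30,30,0],0]
    - [[-30,30,0],0]
    - [[-30,30,0],0]
    - [[0,25,0],0]
    - [[0,0,0],0]
    - [[0,0,0],0]

```text
clock: 29.45
position: [0.5154, -0.219, 0.3437]
ee_rot: [0.045, 0.972, 0.105, 0.204]
contact_force: [0.2, -0.2, 0.8]
width: 0.0453
```

```bash
python3 -c "
from h import *
where();c=cam('top');ends(c)
cv2.imwrite('pics/t6c.png',cv2.resize(c[0][135:235,230:390],None,fx=5,fy=5,interpolation=cv2.INTER_CUBIC))"
```

```text
t 29.45 mark xyz mm [-112.2 -153.4  343.7] tool x yaw 13.96 tilt z [ 0.407 -0.044 -0.912] F [ 0.2 -0.2  0.8] w 45.3
[[-45.75  45.25]
 [-46.    45.75]
 [-45.5   45.75]
 [-45.5   45.  ]
 [-45.75  45.  ]] mean centre -0.175
```

View pics/t6c.png

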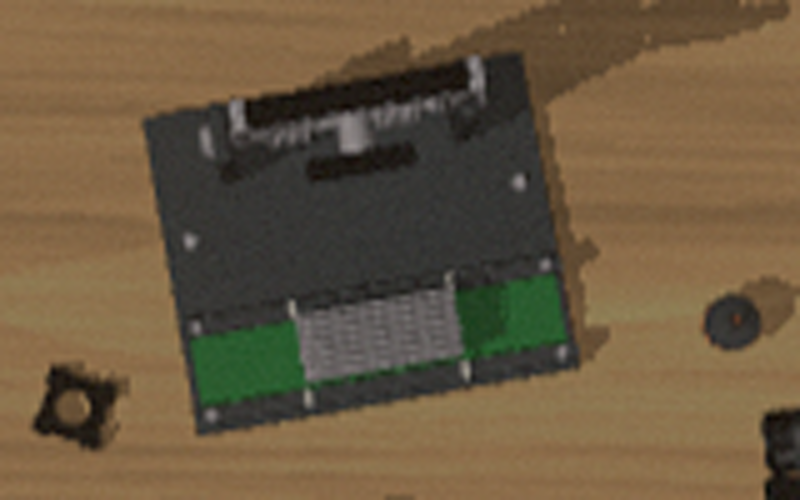

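The sink is centred, the arm is back at rest as in the first picture, and the soft mount and motor are where they were.

```bash
python3 -c "
from rig import manip
print(manip.sign_off())"
```

```text
the job is handed in; nothing more can be done
None
```

The heat sink bar is centred between the white lines, it has been pressed, and the press arm is back up at its rest. I handed the job in at about 29.5 s; no verdict is reported.

- **Centring:** The bar started about 25 mm off towards −y. I pushed it along from that end, overshot by 1.7 mm, and tapped it back from the other end. After pressing it still measures 0.2 mm from centre, with the measurement good to about 0.5 mm.
- **Pressing:** I pressed twice.
    - **First press:** it lasted about 2.5 s, but the wrist force was uneven, between 20 and 38 N.
    - **Second press:** I eased up about 0.1 rad, still gripping the handle, and pressed again for about 2.1 s at a steady 44–51 N wrist force. The spring takes about 11 N of that.
- **Easing up:** The arm rose at about 0.3–0.4 rad/s and I opened the fingers only once it was against its upper stop. The force was zero after release, and the final top view shows the arm as it was at the start.
- **Bystanders:** The soft mount and motor sit at the same pixels as at the start. I kept clear of the tray, screwdriver, jar and look-alike heat sinks, but did not measure them again.

One thing went imperfectly. The tool tilted up to about 24° while holding the handle, and the handle slid roughly 3–4 mm in the fingers. It stayed gripped throughout.

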